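Uncover a meter's calibration spindle and hold its knob pressed in

ROBOT

A 6-joint arm with a two-finger parallel gripper is mounted at the origin on a cart in front of the work surface, level with it; the furniture and walls round the work are solid. World frame = base frame: x ahead of the robot, y to its left, z up, the work surface at z = 0. Lengths are in m, angles in degrees, forces in N, time in s.
With the tool pointing down it reaches from about 0.4 to 0.825 m from the base axis. Payload 7 kg.
Tool frame: the origin (TCP) lies at the centre of the arm's flange, where the gripper is bolted on; the fingertips stand 178 mm ahead of it and the grasp point (between the pads) lies 159 mm ahead of it (r.tips_ahead is the z of the fingertips in the tool frame, in m); z points along the fingers, y is the line along which they close (so a half turn about z gives the same grasp; the last joint's range is limited). The gripper opens to 88 mm and grips with 3 to 60 N. Pads are 19 mm wide; open, the fingers measure 130 mm over their backs; the gripper's body (78 mm by 193 mm) begins 47 mm behind the grasp point.
Start: joints at [-59.983, 20.546, 0.682, 0, -70.136, -16.507], TCP at [0.158, -0.656, 0.405] pointing down, gripper open.
Joint ranges: [-176.03, 176.03], [-82.01, 121.73], [-58.28, 71.71], [-173.87, 95.51], [-174.79, -0.11], [-173.66, 173.66]. Speed limits (degrees/s): [136.94, 136.94, 172.46, 180, 180, 180].

INTERFACE

Orientations are given as [roll, pitch, yaw] about the fixed x, y, z axes, in that order (R = Rz(yaw) Ry(pitch) Rx(roll)).
In Python, from plant import r gives the robot as it stands. The module is installed in compiled form; this text tells all that it offers.
- The arm moves only by the shell command python3 -m pendant 'ROWS' [FORCE]. ROWS is JSON, a list that holds one entry, the list of rows, each a list of 7 numbers: the shift along the tool's x, y, z in m, then the turn, a rotation vector about the tool's x, y, z in degrees, then the gripper command: -1 is shut, 1 is fully open, values between are in proportion. A call has 1 to 5 rows; each row is the pose to reach, as a shift and turn from the pose commanded when the call began, along the tool's axes at that moment; what a row does not reach only later rows make up. A row lasts 1/10 s, in which the tool goes at most 50 mm and 8.59 degrees, less where a joint would pass 70% of its speed; a pose out of reach is approached as far as the arm can. A call with a gripper value outside its range is refused whole. The fingers move at their own pace and stop on an object; FORCE is the grip in N (left out, the last holds). Time passes only in rows, so rows that repeat a pose let the fingers close. It gives the time, the measured TCP pose, the force, the opening and the grip force at its end, in the units of the state.
- r.get_state(): the state, without advancing time (a new reading comes with each control period).
- r.capture(name): name is "side" or "top"; returns the picture (480x640x3 uint8, red, green, blue); there is no depth.
- r.camera_params(name): a dict with "fx", "fy", "cx", "cy" (pixels), "R" (3x3) and "t" (3): a world point X has camera coordinates R X + t. Camera axes: x right, y down, z forward; pixel columns grow to the right and rows downward; lengths in m; the calibration is good to about 2 mm. A picture is of the moment at which its call begins. camera_params takes no time and is no camera call.
- r.close_job(): hands the job in; it is judged then, once.
The state is a dict: "time_s": time; "joints": joint angles; "qd": joint speeds; "joint_torque": joint torques, N m; "tcp_pos": TCP position; "eef_rot": TCP orientation; "contact_force": force on the tool from outside, world axes, zero at the start; "moment": the same for the moment, N m; "gripper_width": finger opening in m; "gripper_force": force on a finger pad.
Only numpy, scipy, OpenCV 4.12 (cv2) and the standard library are available. Lean on these libraries where they do the work, as an engineer would, in place of code of your own. Each camera call takes 0.05 s, during which the arm holds its last target. There are 200 camera calls.

TASK

The bench meter has to go into calibration, which needs its spring-loaded adjuster held in, but the adjuster sits under a flush cover and its knob is off. With the screwdriver's blade in the slot at the front, lever the cover up and fold it well back past upright, lay the screwdriver down on the bench, then turn the loose knob so that the flat in its bore matches the flat of the D-shaped spindle and push it fully home. Finish still gripping the knob and pressing it down against the spring to its stop, leaving the two specimen cups and the tape roll where they are.

Things in the scene. Friction and masses are not known exactly. Their poses are not given: they have to be found in the camera images.
- driver_grip (a point): Centre of the handle of a small trimming screwdriver lying on the bench, 4.5 mm up. x runs along it towards the blade, z up. Yellow handle 71 mm long, 9 mm thick; thin steel shank on the same line, 3 wide, 2.5 mm thick; tip at x = 86 mm. Loose, about 17 g. Grip it across the handle. At the start the blade points into the bench, away from the robot, within 0.5 rad of the bench's depth.
- driver_tip (a point): Tip of the screwdriver's blade, 86 mm ahead of the handle's centre; same axes.
- meter: The bench meter, fixed: grey case 150 (x) by 210 (y) by 60 mm high; display and keys on its right half, the covered well on its left half. Origin under its middle; x points from its front (which has the slot) to its back, y to its left, z up. Well below the cover: 74 (x) by 84 (y) mm, 26 mm deep, centred at x = -24, y = 48 mm, with the spindle in the centre.
- meter_slot (a point): Pry slot: middle of its floor at the case's front face, 50 mm above the bench, axes as the meter's (x points in, towards the hinge). A notch 14 mm wide and 10 mm deep, open at top and front, through the 14 mm thick front wall; it runs in under the cover's free edge, with 7 mm of height between its floor and the cover's underside.
- cover (a joint): Cover's opening angle, rad: 0 shut and flush with the top, 1.57 upright, stop at 2.3. Black plate 73 mm from hinge to free edge, 82.5 mm wide, 3 mm thick, hinged on its back edge and lifting at the front edge by the slot. No edge can be gripped when shut. The stiff hinge (0.02 N m, under 1 N at the free edge) leaves it wherever it is put.
- cover_hinge (a point): Middle of the hinge line, level with the cover's top face, 60 mm above the bench. Turns with the cover: y is the hinge line; the cover reaches 73 mm along -x, its underside 3 mm below. Shut, its axes are the meter's.
- cover_edge (a point): Middle of the cover's free edge, half-way through its 3 mm; 58.5 mm above the bench when shut, right behind the slot.
- spindle_end (a point): Centre of the top end of the upright steel D spindle, 54 mm above the bench at rest, 20 mm above the well's floor, 37 mm in front of the hinge. Round, 12 mm, with a flat 2.5 mm from its axis facing this point's +x; end chamfered 1 mm. Moves and turns with the spindle; z up.
- spindle (a joint): How far the spindle is pushed down, m: 0 at rest, stop at 0.004. The spring takes 4 N to start and 8 N at the stop.
- spindle_turn (a joint): Turn of the spindle, rad, counter-clockwise from above; at 0 its flat faces the back of the meter. Stiff (0.04 N m), stays where it is.
- knob_center (a point): Loose black ribbed knob on the bench, bore down, 28 mm across (31 at its foot, lowest 5 mm), 30 mm high, about 30 g. Point on its axis, 15 mm above its underside. White pointer line on top marks +x; the D bore below has its flat on the same side: 12.8 mm wide, flat 2.9 mm from the axis, 15 mm deep. Fully home this point meets spindle_end; over 15 degrees off it jams high.
- tape_roll_mid (a point): Bystander: roll of marking tape lying flat, 62 mm across, 19 mm high; centre. Leave it.
- cup_mid (a point): Bystander: specimen cup with screw lid, 64 mm across, 71 mm high; centre. Leave it.
- cup2_mid (a point): Bystander: second specimen cup like the first, nearer the meter; centre. Leave it.
- binders_corner (a point): Obstacle, fixed: foot of the front right corner of a row of three tall ring binders at the back of the bench, 315 mm high, reaching from here 240 mm along +y (left) and 280 mm along +x (back). Keep arm and hand clear of it when carrying the knob to the meter.

How it is judged (in metres and radians):
On the way, in this order (a step that is already met when the one before it is completed fails the run):
1. the cover has been levered ajar by the screwdriver (value of joint cover above 0.3 rad and contact force between driver and cover_c0 above 0.05 N), for 0.1 s.
2. the cover is folded back past upright (value of joint cover above 1.6 rad), for 0.2 s.
3. the knob sits home on the spindle, flat to flat (z of knob_center in the frame of spindle_end below 0.0025 m and distance between knob_center and spindle_end below 0.004 m and angle between knob_center's own z axis and vertical below 0.12 rad and angle between the x axis of knob_center and the x axis of spindle_end, either way round below 0.35 rad), for 0.1 s.
At the end, for the whole second after the job is handed in: Knob home on the spindle (centre within 4 mm of its end, at most 2.5 mm high, upright within 0.12 rad, flats within 0.35 rad), gripped with over 1 N and pressed over 3 mm down of 4; cover past 1.57 rad; screwdriver on the bench, let go (all of step 3 and value of joint spindle above 0.003 m and contact force between the fingers and knob above 1 N and value of joint cover above 1.57 rad and height (world z) of driver_grip below 0.02 m and contact force between the fingers and driver below 0.1 N); the arm keeps its last pose, push and grip.
It fails at once if a bystander (a specimen cup or the tape roll) was shifted by more than 40 mm (distance of any of cup_mid, tape_roll_mid, cup2_mid from where it was at the start of the episode above 0.04 m).
It also fails if it takes over 72 s, if anything falls off the work surface, if the arm or the gripper's body presses on something with over 40 N, if the wrist force passes 120 N, or if a joint passes its speed limit or range.

## Working session

There is one attempt and no reset: what is moved stays moved. The work goes in short steps, Python scripts to look and compute and a shell command to move; the robot and the scene stay as the last step left them, time stands still between calls to the robot, and variables do not carry over. Pictures are saved under pics/ and viewed, at most 10 in all, crops included, and the job is handed in when it is done.

```bash
mkdir -p pics; python3 - <<'E'
from plant import r
import cv2
for n in("top","side"):
    cv2.imwrite(f"pics/{n}0.png",r.capture(n)[:,:,::-1])
    p=r.camera_params(n);print(n,p["fx"],p["cx"],p["cy"],p["R"],p["t"])
print(r.get_state())
E
```

```text
top 564.1379280022035 317.66087142202446 237.8726542614098 [[ 0.01085693 -0.99979848 -0.01688584]
 [-0.98336944 -0.00761386 -0.18145683]
 [ 0.1812917   0.01857508 -0.98325393]] [-0.21464803  0.55300614  0.84490522]
side 494.450803959353 325.6969887416637 233.34205544612132 [[-0.92183879 -0.38743317  0.01043024]
 [-0.2535915   0.58259433 -0.77218858]
 [ 0.29309487 -0.7144784  -0.63530781]] [0.43816105 0.33639899 0.58628528]
{'time_s': 0.1, 'joints': array([-5.99833183e+01,  2.05877363e+01,  6.38521043e-01, -1.66690843e-02,
       -7.01354596e+01, -1.65071706e+01]), 'qd': array([-0.00922574, -0.21178605,  0.25815742, -0.00703871, -0.08458024,
        0.03339709]), 'joint_torque': array([-1.55753703e-03, -5.84164560e+01,  2.93747234e+01,  7.01548398e+00,
        1.01485665e-02, -5.25106759e-05]), 'tcp_pos': array([ 0.15764213, -0.65615798,  0.40381114]), 'eef_rot': array([ 1.79914362e+02, -9.03626396e-03, -1.66496158e+02]), 'contact_force': array([-0.26779313,  0.25277986, -0.46415725]), 'moment': array([0.00977387, 0.02291477, 0.04713034]), 'gripper_force': 0.0, 'gripper_width': 0.08759982245394028}
```

View pics/top0.png

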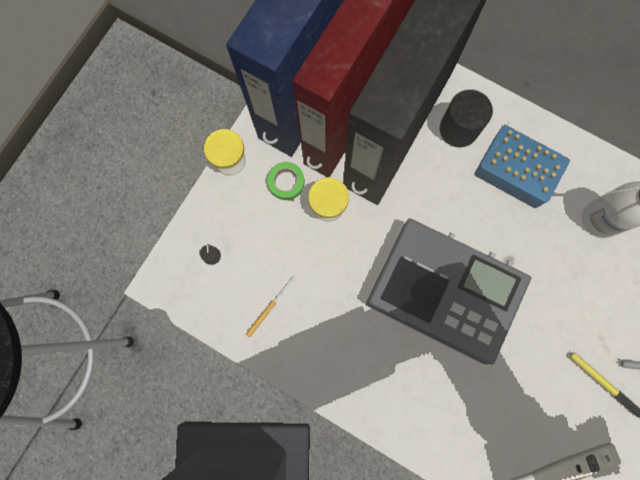

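View pics/side0.png

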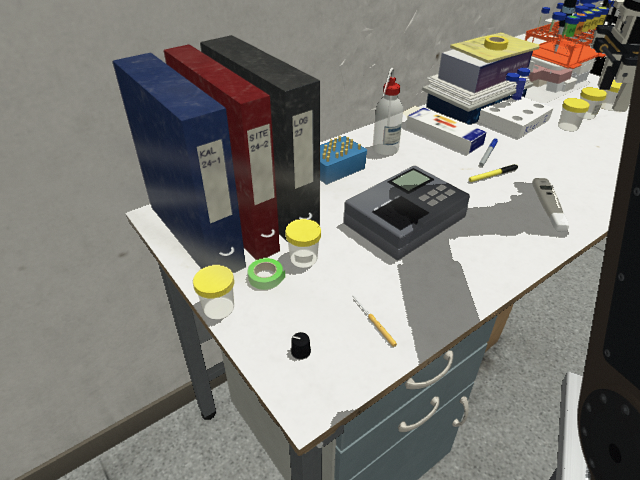

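The top view shows the knob at about (210,255), the driver from (248,334) to (293,278), and the meter with corners at about (410,220), (529,270), (490,360) and (370,300). I'll enlarge these for exact pixels.

```bash
python3 - <<'E'
import cv2,numpy as np
t=cv2.imread("pics/top0.png");s=cv2.imread("pics/side0.png")
def c(im,x,y,w,h,k):
    o=cv2.resize(im[y:y+h,x:x+w],None,fx=k,fy=k,interpolation=cv2.INTER_CUBIC)
    for i in range(0,w,10):
        cv2.line(o,(i*k,0),(i*k,6 if i%50 else 14),(0,0,255),1)
    for j in range(0,h,10):
        cv2.line(o,(0,j*k),(6 if j%50 else 14,j*k),(0,0,255),1)
    return o
M=np.zeros((600,800,3),np.uint8)
M[:450,:510]=c(t,365,215,170,150,3)
M[:300,510:800]=c(t,240,270,58,60,5)[:300,:290]
M[300:600,510:800]=c(t,190,230,58,60,5)[:300,:290]
M[450:600,:510]=c(s,340,280,102,30,5)[:150,:510]
cv2.imwrite("pics/m1.png",M)
E
```

```text
(no output)
```

View pics/m1.png

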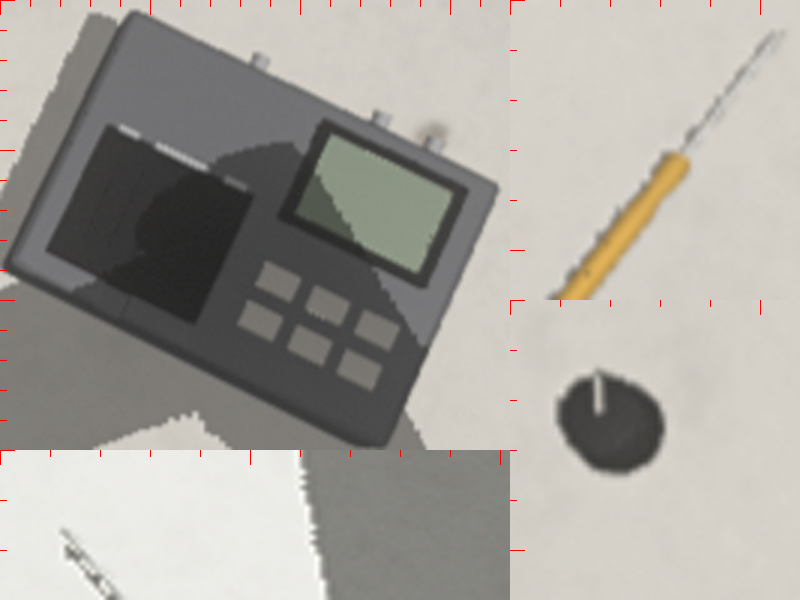

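```bash
cat > h.py <<'E'
import numpy as np
from plant import r
from scipy.optimize import least_squares
from scipy.spatial.transform import Rotation as Ro
P={n:r.camera_params(n) for n in("top","side")}
def px(n,u,v,z):
    p=P[n];R=np.array(p["R"]);t=np.array(p["t"])
    c=-R.T@t;d=R.T@np.array([(u-p["cx"])/p["fx"],(v-p["cy"])/p["fy"],1]);return c+d*(z-c[2])/d[2]
def pj(n,X):
    p=P[n];c=np.array(p["R"])@X+np.array(p["t"]);return np.array([p["fx"]*c[0]/c[2]+p["cx"],p["fy"]*c[1]/c[2]+p["cy"]])
E
python3 - <<'E'
from h import *
np.set_printoptions(precision=4,suppress=True)
m=np.array([[13,89.25,60],[13,6.75,60],[-60,6.75,60],[-60,89.25,60]])/1e3
q=[(400.7,256.3),(449.7,279.3),(430.7,323),(380.7,298.3)]
f=lambda s:np.concatenate([pj("top",np.r_[Ro.from_euler("z",s[2]).as_matrix()@a+[s[0],s[1],0]])-b for a,b in zip(m,q)])
s=least_squares(f,[.6,-.2,-.5]).x;print("meter",s,np.degrees(s[2]),f(s))
R=Ro.from_euler("z",s[2]).as_matrix()
o=np.array([s[0],s[1],0])
for n,a in dict(slot=[-75,48,50],hinge=[13,48,60],spin=[-24,48,54],edge=[-60,48,58.5]).items():
    X=o+R@(np.array(a)/1e3);print(n,X,"side px",pj("side",X))
for a in [(-75,105,60),(75,105,60),(75,-105,60),(-75,-105,60)]:
    X=o+R@(np.array(a)/1e3);print("corner side",pj("side",X),pj("top",X))
T=px("top",293.6,276.4,.003);F=px("top",274,302,.0045);B=px("top",249.3,334.5,.0045)
print("tip,front,back",T,F,B,np.linalg.norm(F-T),np.linalg.norm(F-B),np.degrees(np.arctan2(*(T-B)[1::-1])))
print("side drv",px("side",352.8,296.2,.003),px("side",394,344,.0045))
print("knob",px("top",210,254.6,.015),px("top",207.4,244.6,.03),px("top",208.2,252.6,.03),"side",px("side",301,346,.015))
for n,u,v in[("cup",224,149),("cup2",329,198)]:print(n,px("top",u,v,.071))
print(px("top",286,180,.019))
print("binder c",[px("top",*a,0) for a in [(378,201)]])
E
```

```text
meter [ 0.4749 -0.4139 -0.4442] -25.449238425956818 [ 0.0854 -0.0745  0.0474  0.1442 -0.3482 -0.4223  0.2206  0.3631]
slot [ 0.4278 -0.3384  0.05  ] side px [419.8104 229.1468]
hinge [ 0.5072 -0.3762  0.06  ] side px [385.5731 203.7843]
spin [ 0.4738 -0.3603  0.054 ] side px [399.4825 214.9073]
edge [ 0.4413 -0.3448  0.0585] side px [414.1944 221.808 ]
corner side [399.9513 237.9379] [367.4203 302.978 ]
corner side [342.5571 200.9367] [408.0808 216.7607]
corner side [412.5426 164.1244] [533.0122 275.02  ]
corner side [469.679  193.8964] [494.8552 364.8863]
tip,front,back [ 0.4986 -0.1697  0.003 ] [ 0.4562 -0.1385  0.0045] [ 0.4035 -0.0999  0.0045] 0.052631349648592785 0.06536225850290227 -36.282556824594295
side drv [ 0.4966 -0.1713  0.003 ] [ 0.4016 -0.0999  0.0045]
knob [ 0.5319 -0.0324  0.015 ] [ 0.546  -0.0306  0.03  ] [ 0.5329 -0.0325  0.03  ] side [ 0.5297 -0.0318  0.015 ]
cup [ 0.6939 -0.0589  0.071 ]
cup2 [ 0.6144 -0.227   0.071 ]
[ 0.6584 -0.1549  0.019 ]
binder c [array([ 0.6281, -0.3098,  0.    ])]
```

```bash
cat >> h.py <<'E'
def go(x,y,ztip,yaw,tilt=0,ahead=.178,show=True):
    """tool-frame shift+rotvec that brings the point `ahead` of TCP to x,y,ztip; tool down at yaw, tilted by pitch"""
    s=r.get_state();R0=Ro.from_euler("xyz",s["eef_rot"],degrees=True)
    R1=Ro.from_euler("xyz",[180,tilt,yaw],degrees=True)
    t=np.array([x,y,ztip])-R1.apply([0,0,ahead])
    d=R0.inv().apply(t-s["tcp_pos"]);w=(R0.inv()*R1).as_rotvec(degrees=True)
    print("shift",d.round(4),"rot",w.round(2),"| tcp",s["tcp_pos"].round(4),s["eef_rot"].round(2),"t",round(s["time_s"],2),"F",s["contact_force"].round(1),"w",round(s["gripper_width"],4),"gf",round(s["gripper_force"],1))
E
python3 -c "
from h import *
go(.431,-.120,.06,143.7)"
```

```text
shift [-0.391   0.4573  0.1664] rot [ 0.08 -0.05 49.8 ] | tcp [ 0.1576 -0.6562  0.4038] [ 1.7991e+02 -1.0000e-02 -1.6650e+02] t 0.1 F [-0.3  0.3 -0.5] w 0.0876 gf 0.0
```

```bash
python3 -m pendant '[[[-0.391,0.457,0.02,0,0,49.8,1],[-0.391,0.457,0.02,0,0,49.8,1],[-0.391,0.457,0.02,0,0,49.8,1],[-0.391,0.457,0.02,0,0,49.8,1],[-0.391,0.457,0.02,0,0,49.8,1]]]' 30; python3 -c "
from h import *
go(.431,-.120,.1,143.7)"
```

```text
time_s: 0.6
tcp_pos: [0.2659, -0.4447, 0.3966]
eef_rot: [180.0, -0.0, 152.7]
contact_force: [1.1, 0.1, 0.2]
gripper_width: 0.0877
gripper_force: 0.0
shift [0.0024 0.3642 0.1187] rot [ 0.01 -0.02  8.96] | tcp [ 0.2659 -0.4447  0.3966] [ 1.7999e+02 -2.0000e-02  1.5266e+02] t 0.6 F [1.1 0.1 0.2] w 0.0877 gf 0.0
```

```bash
python3 -m pendant '[[[0.002,0.35,0.11,0,0,7,1],[0.002,0.35,0.11,0,0,7,1],[0.002,0.35,0.11,0,0,7,1],[0.002,0.35,0.11,0,0,7,1],[0.002,0.35,0.11,0,0,7,1]]]'; python3 -m pendant '[[[0,0.1,0.03,0,0,0,1],[0,0.1,0.03,0,0,0,1],[0,0.1,0.03,0,0,0,1],[0,0.1,0.03,0,0,0,1]]]'; python3 -c "
from h import *
go(.431,-.120,.1,143.7)"
```

```text
time_s: 1.1
tcp_pos: [0.3726, -0.2321, 0.3218]
eef_rot: [180.0, 0.0, 146.0]
contact_force: [1.5, 0.4, -0.1]
gripper_width: 0.0875
gripper_force: 0.0
time_s: 1.5
tcp_pos: [0.4287, -0.1498, 0.2916]
eef_rot: [-179.9, -0.1, 146.2]
contact_force: [-0.0, -0.9, -0.9]
gripper_width: 0.0879
gripper_force: 0.0
shift [0.0147 0.0261 0.0136] rot [-0.06 -0.08  2.47] | tcp [ 0.4287 -0.1498  0.2916] [-1.7994e+02 -8.0000e-02  1.4617e+02] t 1.5 F [-0.  -0.9 -0.9] w 0.0879 gf 0.0
```

```bash
python3 -m pendant '[[[0.0147,0.026,0.05,0,0,2.5,1],[0.0147,0.026,0.085,0,0,2.5,1],[0.0147,0.026,0.085,0,0,2.5,1],[0.0147,0.026,0.085,0,0,2.5,1]]]';  python3 -c "
from h import *
go(.431,-.120,.0018,143.7)"
```

```text
time_s: 1.9
tcp_pos: [0.4304, -0.1221, 0.2077]
eef_rot: [-179.9, -0.1, 143.5]
contact_force: [-0.7, 0.2, 1.7]
gripper_width: 0.0879
gripper_force: 0.0
shift [0.0007 0.0021 0.0279] rot [-0.1  -0.07 -0.22] | tcp [ 0.4304 -0.1221  0.2077] [-1.7990e+02 -7.0000e-02  1.4348e+02] t 1.9 F [-0.7  0.2  1.7] w 0.0879 gf 0.0
```

```bash
python3 -m pendant '[[[0.0007,0.001,0.02,0,0,0,1],[0.0007,0.001,0.027,0,0,0,1],[0.0007,0.001,0.027,0,0,0,1],[0.0007,0.001,0.027,0,0,0,-1],[0.0007,0.001,0.027,0,0,0,-1]]]' 30; python3 -m pendant '[[[0,0,0,0,0,0,-1],[0,0,0,0,0,0,-1],[0,0,0,0,0,0,-1],[0,0,0,0,0,0,-1],[0,0,0,0,0,0,-1]]]'; python3 -m pendant '[[[0,0,0,0,0,0,-1],[0,0,0,0,0,0,-1],[0,0,0,0,0,0,-1]]]'
```

```text
time_s: 2.4
tcp_pos: [0.431, -0.1202, 0.1813]
eef_rot: [179.9, 0.1, 143.5]
contact_force: [0.6, -0.0, -0.2]
gripper_width: 0.077
gripper_force: 0.0
time_s: 2.9
tcp_pos: [0.4306, -0.12, 0.1802]
eef_rot: [-180.0, -0.0, 143.5]
contact_force: [-0.5, 0.5, 0.7]
gripper_width: 0.0373
gripper_force: 0.0
time_s: 3.2
tcp_pos: [0.4306, -0.12, 0.1802]
eef_rot: [-180.0, -0.0, 143.5]
contact_force: [-0.2, 0.5, -0.4]
gripper_width: 0.0134
gripper_force: 0.0
```

Now let it finish closing, lift, and look.

```bash
python3 -m pendant '[[[0,0,0,0,0,0,-1],[0,0,0,0,0,0,-1],[0,0,0,0,0,0,-1]]]';python3 -m pendant '[[[0,0,-0.04,0,0,0,-1],[0,0,-0.06,0,0,0,-1],[0,0,-0.06,0,0,0,-1],[0,0,-0.06,0,0,0,-1]]]'; python3 - <<'E'
from h import *
import cv2
a=r.capture("top");b=r.capture("side")
M=np.zeros((500,800,3),np.uint8)
M[:,:400]=cv2.resize(a[250:350,230:310],None,fx=5,fy=5,interpolation=2)
M[:,400:]=cv2.resize(b[245:370,320:420],None,fx=4,fy=4,interpolation=2)
cv2.imwrite("pics/m2.png",M[:,:,::-1])
# slot approach: handle centre at meter x=-75-86-15
o=np.array([.4749,-.4139]);c,s=np.cos(-.4442),np.sin(-.4442);X=o+np.array([[c,-s],[s,c]])@[-.176,.048];print(X)
go(X[0],X[1],.12,180-25.45)
E
```

```text
time_s: 3.5
tcp_pos: [0.4306, -0.12, 0.1802]
eef_rot: [-180.0, -0.0, 143.5]
contact_force: [-0.2, 0.3, -0.5]
gripper_width: 0.0085
gripper_force: 30.0
time_s: 3.9
tcp_pos: [0.4306, -0.12, 0.2405]
eef_rot: [179.9, 0.0, 143.5]
contact_force: [0.2, -0.0, -1.1]
gripper_width: 0.0081
gripper_force: 30.0
[ 0.33660728 -0.2949247 ]
shift [-0.0288 -0.1963 -0.0583] rot [ -0.03  -0.05 -11.07] | tcp [ 0.4302 -0.12    0.2396] [-1.7996e+02 -5.0000e-02  1.4348e+02] t 4.0 F [-0.2 -0.6 -0.5] w 0.0085 gf 30.0
```

View pics/m2.png

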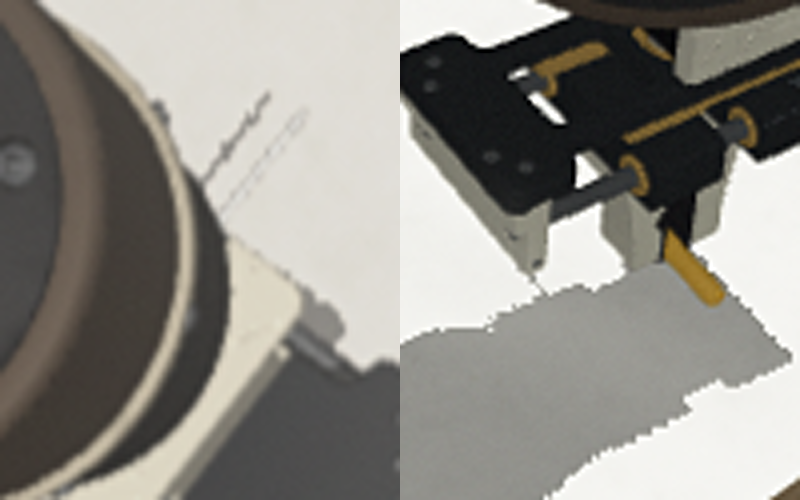

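```bash
python3 - <<'E'
from h import *
T=px("top",283.6,269,.0635);s=r.get_state();print(T,T[:2]-s["tcp_pos"][:2],np.linalg.norm(T[:2]-s["tcp_pos"][:2]),np.degrees(np.arctan2(*(T[:2]-s["tcp_pos"][:2])[::-1])))
print(pj("side",np.array([*T[:2],.0635])), pj("side",np.array([*T[:2],.055])))
E
python3 -m pendant '[[[-0.029,-0.196,-0.058,0,0,-11,-1],[-0.029,-0.196,-0.058,0,0,-11,-1],[-0.029,-0.196,-0.058,0,0,-11,-1],[-0.029,-0.196,-0.058,0,0,-11,-1],[-0.029,-0.196,-0.058,0,0,-11,-1]]]'; python3 -m pendant '[[[0,0,0,0,0,0,-1],[0,0,0,0,0,0,-1]]]'
python3 - <<'E'
from h import *
import cv2
go(.3366,-.2949,.12,180-25.45)
a=r.capture("top");b=r.capture("side")
M=np.zeros((600,800,3),np.uint8)
M[:,:400]=cv2.resize(a[260:360,340:407],(400,600),interpolation=2)
M[:,400:]=cv2.resize(b[190:290,370:437],(400,600),interpolation=2)
cv2.imwrite("pics/m3.png",M[:,:,::-1])
E
```

```text
[ 0.50300564 -0.15771905  0.0635    ] [ 0.07277452 -0.03767787] 0.08194969136963355 -27.372154024549882
[347.92655896 275.00592245] [347.72460312 278.7280952 ]
time_s: 4.5
tcp_pos: [0.3355, -0.2975, 0.2985]
eef_rot: [-180.0, -0.0, 154.3]
contact_force: [0.4, 0.6, -0.2]
gripper_width: 0.0085
gripper_force: 30.0
time_s: 4.7
tcp_pos: [0.3372, -0.2946, 0.2973]
eef_rot: [180.0, -0.1, 154.4]
contact_force: [0.8, 0.1, -0.0]
gripper_width: 0.0087
gripper_force: 30.0
shift [ 0.0004 -0.0005 -0.0007] rot [ 0.   -0.09 -0.12] | tcp [ 0.3372 -0.2946  0.2973] [ 1.8000e+02 -9.0000e-02  1.5443e+02] t 4.7 F [ 0.8  0.1 -0. ] w 0.0087 gf 30.0
```

View pics/m3.png

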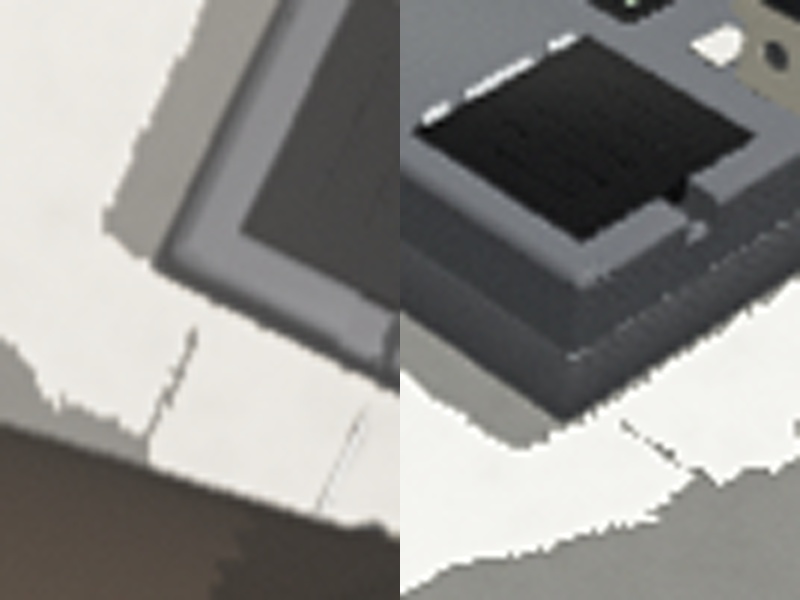

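```bash
python3 - <<'E'
from h import *
s=r.get_state();g=s["tcp_pos"].copy();g[2]-=.1753
d=np.array([np.cos(np.radians(-25.57)),np.sin(np.radians(-25.57)),0])
t=g+.086*d;print("exp tip",t,pj("top",t),pj("side",t),pj("top",g+.05*d),pj("side",g+.05*d))
for uv in[(400.3,328.3),(372.7,315)]:
    for z in (.11,.1223): 
        T=px("top",*uv,z);e=T-g;print(uv,T,np.hypot(*e[:2]),np.degrees(np.arctan2(e[1],e[0])))
T=px("top",291,272.4,.0645);e=T-[.4302,-.12,.0645];print("m2",T,np.hypot(*e[:2]),np.degrees(np.arctan2(e[1],e[0])))
print("line dir",px("top",393.6,343.3,.12),px("top",400.3,328.3,.12))
E
```

```text
exp tip [ 0.41527508 -0.33112691  0.12210998] [402.11283714 326.68861309] [431.14920431 201.33936985] [391.34395363 350.08570181] [447.68968233 210.6589495 ]
(400.3, 328.3) [ 0.41330941 -0.33008703  0.11      ] 0.0837780696622769 -25.50870232356216
(400.3, 328.3) [ 0.41300331 -0.32852224  0.1223    ] 0.08283783017815574 -24.62304049847
(372.7, 315) [ 0.43175215 -0.2908655   0.11      ] 0.09410660229899659 1.9137243870546357
(372.7, 315) [ 0.43116856 -0.28989085  0.1223    ] 0.09356115695672605 2.5222038552282338
m2 [ 0.49770876 -0.16931949  0.0645    ] 0.08360529258764512 -36.15053339380601
line dir [ 0.39215666 -0.31910393  0.12      ] [ 0.41306055 -0.32881484  0.12      ]
```

```bash
cat >> h.py <<'E'
O=np.array([.4749,-.4139]);MY=-.4442
def mw(x,y):
    c,s=np.cos(MY),np.sin(MY);return O+np.array([[c,-s],[s,c]])@[x,y]
def drv(tx,z,pitch=0,y=.048,L=.084): # handle centre for tip at meter x=tx, height z
    a=mw(tx-L*np.cos(np.radians(pitch)),y);go(a[0],a[1],z-L*np.sin(np.radians(pitch)),154.55,pitch,.1757)
E
python3 -m pendant '[[[0,0,0.04,0,0,0,-1],[0,0,0.067,0,0,0,-1],[0,0,0.067,0,0,0,-1],[0,0,0.067,0,0,0,-1]]]'
python3 -c "
from h import *
drv(-.088,.0535);drv(-.05,.0535)"
```

```text
time_s: 5.2
tcp_pos: [0.338, -0.2942, 0.2312]
eef_rot: [-180.0, -0.1, 154.6]
contact_force: [0.3, 0.3, 0.4]
gripper_width: 0.0088
gripper_force: 30.0
shift [-0.003  -0.0012  0.002 ] rot [-0.04 -0.1   0.06] | tcp [ 0.338  -0.2942  0.2312] [-1.7996e+02 -1.0000e-01  1.5461e+02] t 5.2 F [0.3 0.3 0.4] w 0.0088 gf 30.0
shift [-0.041  -0.0013  0.002 ] rot [-0.04 -0.1   0.06] | tcp [ 0.338  -0.2942  0.2312] [-1.7996e+02 -1.0000e-01  1.5461e+02] t 5.2 F [0.3 0.3 0.4] w 0.0088 gf 30.0
```

```bash
python3 -m pendant '[[[-0.003,-0.001,0.0017,0,0,0,-1],[-0.003,-0.001,0.0017,0,0,0,-1],[-0.012,-0.001,0.0017,0,0,0,-1],[-0.02,-0.001,0.0017,0,0,0,-1],[-0.024,-0.001,0.0017,0,0,0,-1]]]'
python3 -m pendant '[[[-0.006,0,0,0,0,0,-1],[-0.012,0,0,0,0,0,-1],[-0.016,0,0,0,0,0,-1],[-0.016,0,0,0,0,0,-1],[-0.016,0,0,0,0,0,-1]]]'
python3 -c "
from h import *
drv(-.05,.0535)"
```

```text
time_s: 5.7
tcp_pos: [0.3598, -0.3066, 0.23]
eef_rot: [180.0, 0.1, 154.5]
contact_force: [0.2, 0.6, -0.7]
gripper_width: 0.0085
gripper_force: 30.0
time_s: 6.2
tcp_pos: [0.3729, -0.3129, 0.2294]
eef_rot: [180.0, -0.0, 154.5]
contact_force: [-0.0, -0.1, -0.6]
gripper_width: 0.0084
gripper_force: 30.0
shift [-0.0015  0.0006  0.0002] rot [ 0.   -0.03 -0.06] | tcp [ 0.3729 -0.3129  0.2294] [ 1.8000e+02 -3.0000e-02  1.5449e+02] t 6.2 F [-0.  -0.1 -0.6] w 0.0084 gf 30.0
```

```bash
python3 -m pendant '[[[0,0,-0.006,0,0,0,-1],[-0.002,0,-0.012,0,0,0,-1],[-0.004,0,-0.018,0,0,0,-1],[-0.006,0,-0.024,0,0,0,-1],[-0.008,0,-0.027,0,0,0,-1]]]'
python3 -m pendant '[[[-0.004,0,-0.004,0,0,0,-1],[-0.008,0,-0.008,0,0,0,-1],[-0.012,0,-0.012,0,0,0,-1],[-0.015,0,-0.015,0,0,0,-1],[-0.015,0,-0.015,0,0,0,-1]]]'
python3 - <<'E'
from h import *
import cv2
drv(-.0515,.0537)
a=r.capture("top");b=r.capture("side")
M=np.zeros((600,800,3),np.uint8)
M[:,:400]=cv2.resize(a[220:370,340:440],(400,600),interpolation=2)
M[:,400:]=cv2.resize(b[140:290,360:460],(400,600),interpolation=2)
cv2.imwrite("pics/m4.png",M[:,:,::-1])
E
```

```text
time_s: 6.7
tcp_pos: [0.3806, -0.3165, 0.2575]
eef_rot: [180.0, 0.1, 154.5]
contact_force: [-0.8, -0.4, 0.2]
gripper_width: 0.0082
gripper_force: 30.0
time_s: 7.2
tcp_pos: [0.3944, -0.3231, 0.2719]
eef_rot: [-180.0, 0.1, 154.5]
contact_force: [-0.2, 0.5, -0.2]
gripper_width: 0.0083
gripper_force: 30.0
shift [0.0239 0.0006 0.0425] rot [-0.    0.06 -0.04] | tcp [ 0.3944 -0.3231  0.2719] [-1.8000e+02  6.0000e-02  1.5451e+02] t 7.2 F [-0.2  0.5 -0.2] w 0.0083 gf 30.0
```

View pics/m4.png

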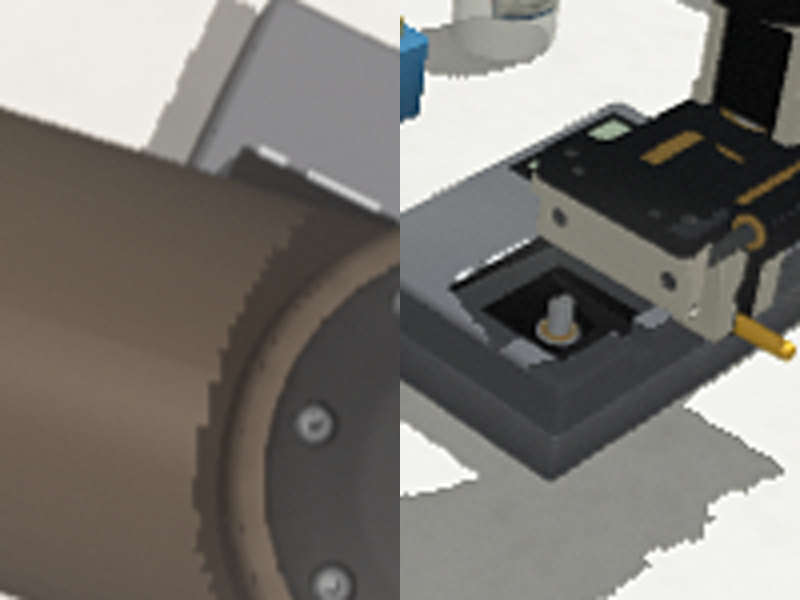

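The cover is ajar on the blade, and the spindle shows at crop (560,315). Next I continue the arc past upright.

```bash
python3 -m pendant '[[[-0.009,0,-0.008,0,0,0,-1],[-0.018,0,-0.013,0,0,0,-1],[-0.028,0,-0.016,0,0,0,-1],[-0.039,0,-0.018,0,0,0,-1],[-0.048,0,-0.018,0,0,0,-1]]]'
python3 -m pendant '[[[-0.006,0,0.001,0,0,0,-1],[-0.012,0,0.003,0,0,0,-1],[-0.018,0,0.005,0,0,0,-1],[-0.022,0,0.008,0,0,0,-1],[-0.022,0,0.008,0,0,0,-1]]]'
python3 - <<'E'
from h import *
import cv2
drv(-.0515,.0537)
a=r.capture("top");b=r.capture("side")
M=np.zeros((600,800,3),np.uint8)
M[:,:400]=cv2.resize(a[200:350,360:460],(400,600),interpolation=2)
M[:,400:]=cv2.resize(b[120:270,340:440],(400,600),interpolation=2)
cv2.imwrite("pics/m5.png",M[:,:,::-1])
E
```

```text
time_s: 7.8
tcp_pos: [0.4383, -0.3441, 0.2898]
eef_rot: [180.0, 0.0, 154.5]
contact_force: [1.2, 0.2, -0.5]
gripper_width: 0.0082
gripper_force: 30.0
time_s: 8.3
tcp_pos: [0.4573, -0.353, 0.2808]
eef_rot: [-180.0, -0.0, 154.5]
contact_force: [0.0, -0.8, 0.3]
gripper_width: 0.0085
gripper_force: 30.0
shift [0.0934 0.0005 0.0515] rot [-0.   -0.05 -0.05] | tcp [ 0.4573 -0.353   0.2808] [-1.800e+02 -5.000e-02  1.545e+02] t 8.3 F [ 0.  -0.8  0.3] w 0.0085 gf 30.0
```

View pics/m5.png

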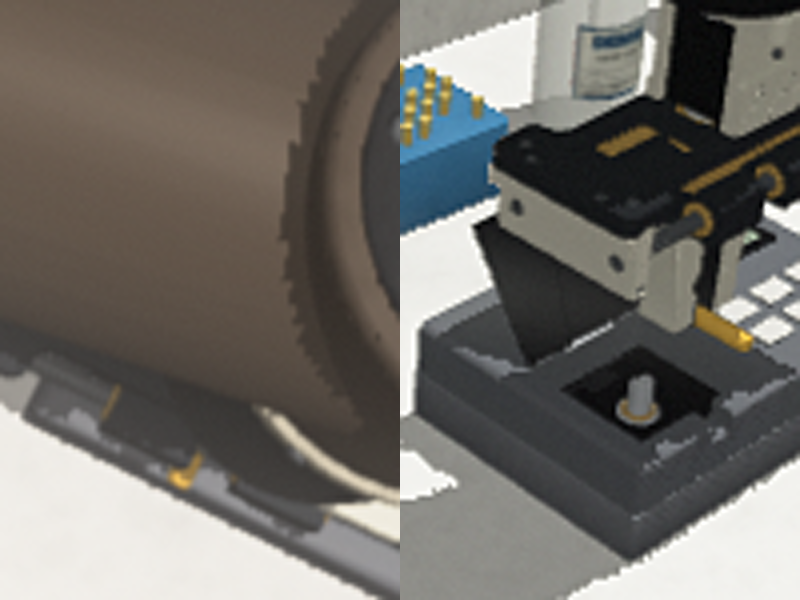

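The cover is folded well back. Its edge runs from crop (480,225) to (530,360), which is past upright. Next I withdraw the driver and lay it down.

```bash
python3 -m pendant '[[[0.03,0,-0.005,0,0,0,-1],[0.06,0,-0.02,0,0,0,-1],[0.1,0,-0.03,0,0,0,-1],[0.1,0.03,-0.03,0,0,0,-1],[0.1,0.08,-0.03,0,0,0,-1]]]'
python3 -c "
from h import *
go(.415,-.14,.0045,154.5,0,.1757)"
```

```text
time_s: 8.9
tcp_pos: [0.3997, -0.2379, 0.3125]
eef_rot: [180.0, 0.1, 154.3]
contact_force: [2.4, 0.4, -0.8]
gripper_width: 0.0087
gripper_force: 30.0
shift [0.029  0.0947 0.1323] rot [ 0.03  0.11 -0.2 ] | tcp [ 0.3997 -0.2379  0.3125] [1.7997e+02 1.1000e-01 1.5430e+02] t 8.9 F [ 2.4  0.4 -0.8] w 0.0087 gf 30.0
```

```bash
python3 -m pendant '[[[0.029,0.05,0.03,0,0,0,-1],[0.029,0.09,0.07,0,0,0,-1],[0.029,0.09,0.1,0,0,0,-1],[0.029,0.09,0.1,0,0,0,-1],[0.029,0.09,0.1,0,0,0,-1]]]'
python3 -c "
from h import *
go(.415,-.14,.0045,154.5,0,.1757)"
```

```text
time_s: 9.4
tcp_pos: [0.4137, -0.1438, 0.2115]
eef_rot: [-179.9, -0.1, 154.6]
contact_force: [0.3, 0.2, 0.0]
gripper_width: 0.0083
gripper_force: 30.0
shift [0.0004 0.004  0.0313] rot [-0.08 -0.1   0.09] | tcp [ 0.4137 -0.1438  0.2115] [-1.7992e+02 -1.0000e-01  1.5459e+02] t 9.4 F [0.3 0.2 0. ] w 0.0083 gf 30.0
```

```bash
python3 -m pendant '[[[0,0.004,0.015,0,0,0,-1],[0,0.004,0.025,0,0,0,-1],[0,0.004,0.0305,0,0,0,-1],[0,0.004,0.0305,0,0,0,-1],[0,0.004,0.0305,0,0,0,0.0]]]'
python3 -m pendant '[[[0,0,0,0,0,0,0.0],[0,0,0,0,0,0,0.0],[0,0,0,0,0,0,0.0],[0,0,0,0,0,0,0.0],[0,0,0,0,0,0,0.0]]]'
python3 -m pendant '[[[0,0,-0.04,0,0,0,0.2],[0,0,-0.09,0,0,0,1],[0,0,-0.12,0,0,0,1],[0,0,-0.12,0,0,0,1],[0,0,-0.12,0,0,0,1]]]'
python3 -c "
from h import *
go(.5315,-.0323,.08,154.5)"
```

```text
time_s: 9.9
tcp_pos: [0.4156, -0.1408, 0.1815]
eef_rot: [180.0, 0.0, 154.5]
contact_force: [1.1, -0.7, -0.6]
gripper_width: 0.0126
gripper_force: 0.0
time_s: 10.4
tcp_pos: [0.4155, -0.1403, 0.1811]
eef_rot: [180.0, 0.0, 154.5]
contact_force: [-0.2, -0.1, -0.6]
gripper_width: 0.043
gripper_force: 0.0
time_s: 10.9
tcp_pos: [0.4153, -0.1403, 0.3016]
eef_rot: [179.9, 0.1, 154.5]
contact_force: [0.3, 0.3, -0.3]
gripper_width: 0.0779
gripper_force: 0.0
shift [-0.0582  0.1475  0.0439] rot [ 0.08  0.09 -0.01] | tcp [ 0.4153 -0.1403  0.3016] [1.7992e+02 9.0000e-02 1.5449e+02] t 10.9 F [ 0.3  0.3 -0.3] w 0.0779 gf 0.0
```

```bash
python3 -m pendant '[[[-0.058,0.147,0.02,0,0,0,1],[-0.058,0.147,0.02,0,0,0,1],[-0.058,0.147,0.02,0,0,0,1],[-0.058,0.147,0.02,0,0,0,1],[-0.058,0.147,0.02,0,0,0,1]]]'
python3 - <<'E'
from h import *
import cv2
a=r.capture("top");b=r.capture("side")
cv2.imwrite("pics/t6.png",a[:,:,::-1]);cv2.imwrite("pics/s6.png",b[:,:,::-1])
M=np.zeros((600,800,3),np.uint8)
def c(im,x,y,w,h,W,H):
    return cv2.resize(im[y:y+h,x:x+w],(W,H),interpolation=2)
print(pj("top",np.r_[mw(-.024,.048),.054]),pj("side",np.r_[mw(-.024,.048),.054]))
M[:400,:400]=c(a,393,270,40,40,400,400)
M[:400,400:]=c(b,380,195,40,40,400,400)
M[400:,:400]=c(a,180,220,160,80,400,200)
M[400:,400:]=c(b,270,290,160,80,400,200)
cv2.imwrite("pics/m6.png",M[:,:,::-1])
go(.5315,-.0323,.08,154.5)
E
```

```text
time_s: 11.4
tcp_pos: [0.5316, -0.0315, 0.2785]
eef_rot: [-179.8, -0.2, 154.6]
contact_force: [0.2, -1.0, -0.2]
gripper_width: 0.0875
gripper_force: 0.0
[414.65407177 289.66984446] [399.46737246 214.91373709]
shift [-0.001   0.0012  0.0215] rot [-0.12 -0.16  0.  ] | tcp [ 0.5302 -0.0329  0.2795] [-1.7988e+02 -1.6000e-01  1.5450e+02] t 11.5 F [ 0.1 -0.5  0.4] w 0.0874 gf 0.0
```

View pics/m6.png

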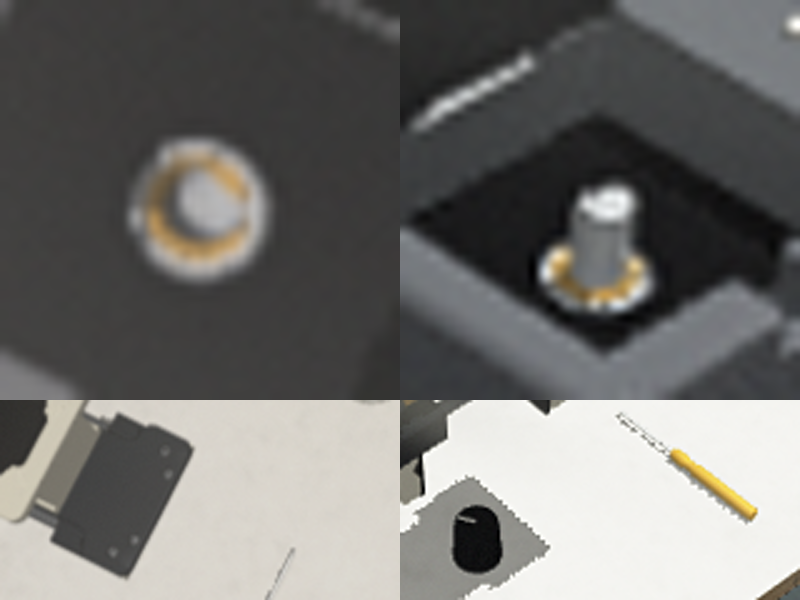

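```bash
python3 - <<'E'
from h import *
import cv2
for n,f in(("top","t6"),("side","s6")):
    im=cv2.imread(f"pics/{f}.png").astype(np.float32)
    C=np.r_[mw(-.024,.048),.0]
    u0,v0=(pj(n,C+[0,0,.05])).astype(int)-10
    cr=im[v0:v0+20,u0:u0+20]
    K=8
    def render(ang,dx,dy):
        # extruded D mask, union over heights
        a=np.linspace(0,2*np.pi,90);p=np.c_[6*np.cos(a),6*np.sin(a)];p[:,0]=np.minimum(p[:,0],2.5)
        p=Ro.from_euler("z",ang,degrees=True).as_matrix()[:2,:2]@p.T/1e3
        pts=[]
        for z in (.036,.054):
            X=np.c_[p.T,np.full(90,z)]+C;pts+= [pj(n,x) for x in X]
        pts=(np.array(pts)-[u0,v0]+[dx,dy]+.5)*K
        m=np.zeros((20*K,20*K),np.float32);cv2.fillConvexPoly(m,cv2.convexHull(pts.astype(np.float32)).astype(np.int32),1)
        return cv2.resize(m,(20,20),interpolation=cv2.INTER_AREA)
    # gold measure: R-B ; ring disc only
    gold=(cr[:,:,2]-cr[:,:,0])
    bright=cr.mean(2)
    best=[]
    for ang in range(-180,180,5):
        bs=(9e9,)
        for dx in np.arange(-2,2.1,.5):
            for dy in np.arange(-2,2.1,.5):
                m=render(ang,dx,dy).ravel()
                # local window: pixels near mask; linear fit of gold by mask within ring
                yy,xx=np.mgrid[:20,:20];w=(np.hypot(xx-np.average(xx,weights=m.reshape(20,20)),yy-np.average(yy,weights=m.reshape(20,20)))<5.5).ravel()
                A=np.c_[m[w],np.ones(w.sum())];e=np.c_[gold.ravel()[w],bright.ravel()[w]]
                s,res,_,_=np.linalg.lstsq(A,e,rcond=None);v=(res/ e.var(0)/w.sum());
                if v[0]<bs[0]:bs=(v[0],v[1],dx,dy)
        best.append((bs[0],ang)+bs[1:])
    best.sort();print(n,[tuple(np.round(b,2)) for b in best[:8]])
E
```

```text
top [(np.float64(0.38), np.float64(-25.0), np.float64(1.0), np.float64(-1.0), np.float64(-0.5)), (np.float64(0.4), np.float64(-20.0), np.float64(1.0), np.float64(-1.0), np.float64(-0.5)), (np.float64(0.42), np.float64(-40.0), np.float64(1.0), np.float64(-0.5), np.float64(-0.5)), (np.float64(0.43), np.float64(-30.0), np.float64(1.0), np.float64(-1.0), np.float64(-0.5)), (np.float64(0.43), np.float64(-35.0), np.float64(1.0), np.float64(-1.0), np.float64(-0.5)), (np.float64(0.44), np.float64(-15.0), np.float64(1.0), np.float64(-1.0), np.float64(-0.5)), (np.float64(0.45), np.float64(-45.0), np.float64(1.0), np.float64(-1.0), np.float64(-0.5)), (np.float64(0.47), np.float64(-50.0), np.float64(1.0), np.float64(-1.0), np.float64(-0.5))]
side [(np.float64(0.8), np.float64(170.0), np.float64(0.72), np.float64(1.0), np.float64(0.0)), (np.float64(0.8), np.float64(165.0), np.float64(0.71), np.float64(1.0), np.float64(0.0)), (np.float64(0.81), np.float64(155.0), np.float64(0.7), np.float64(1.0), np.float64(0.0)), (np.float64(0.81), np.float64(160.0), np.float64(0.7), np.float64(1.0), np.float64(0.0)), (np.float64(0.81), np.float64(175.0), np.float64(0.72), np.float64(1.0), np.float64(0.0)), (np.float64(0.81), np.float64(30.0), np.float64(0.72), np.float64(0.0), np.float64(0.0)), (np.float64(0.82), np.float64(-180.0), np.float64(0.74), np.float64(1.0), np.float64(0.0)), (np.float64(0.82), np.float64(150.0), np.float64(0.69), np.float64(1.0), np.float64(-0.5))]
```

```bash
python3 - <<'E'
from h import *
import cv2
a=np.linspace(0,2*np.pi,60)
def pts(x,y):
    o=[]
    for R,z in((.0155,0),(.0155,.005),(.014,.005),(.014,.03)): o+=[np.array([x+R*np.cos(t),y+R*np.sin(t),z]) for t in a]
    return o
for n,f,u0,v0,w in(("top","top0",190,230,45),("side","side0",278,322,45)):
    im=cv2.imread(f"pics/{f}.png");g=im[v0:v0+w,u0:u0+w].max(2).astype(float)
    m=np.clip((150-g)/90,0,1)
    def res(s):
        K=8;h=(np.array([pj(n,p) for p in pts(*s)])-[u0,v0]+.5)*K
        M=np.zeros((w*K,w*K),np.float32);cv2.fillConvexPoly(M,cv2.convexHull((h*16).astype(np.float32)).astype(np.int32),1,shift=4)
        return ((cv2.resize(M,(w,w),interpolation=3)-m)**2).sum()
    from scipy.optimize import minimize
    s=minimize(res,[.531,-.032],method="Nelder-Mead",options=dict(initial_simplex=[[.531,-.032],[.535,-.032],[.531,-.028]])).x
    c=np.array([*s,.03]);print(n,s,res(s),"topcentre px",pj(n,c))
    # white pointer: bright pixels inside top-face, 
    yy,xx=np.mgrid[:w,:w];
    P3=np.array([px(n,u+u0,v+v0,.03) for v,u in zip(yy.ravel(),xx.ravel())]);rr=np.hypot(*(P3-c)[:,:2].T)
    gi=im[v0:v0+w,u0:u0+w].min(2).astype(float).ravel();k=(rr<.0115)
    wt=np.clip(gi[k]-np.median(gi[k])-15,0,None);e=np.average((P3-c)[k],axis=0,weights=wt)
    print("pointer dir",np.degrees(np.arctan2(e[1],e[0])),np.hypot(e[0],e[1]),(wt>0).sum())
s=r.get_state();R=Ro.from_euler("xyz",s["eef_rot"],degrees=True)
E
```

```text
top [ 0.53282653 -0.03135994] 38.51398992091049 topcentre px [207.4752064  252.62621814]
pointer dir 5.863355393213013 0.006363117503166175 18
side [ 0.53193934 -0.03289806] 32.29619538483796 topcentre px [299.77542641 338.75117713]
pointer dir -5.23358647274257 0.005856021796804282 19
```

```bash
python3 -c "
from h import *
p,q=px('side',291.5,336.3,.03),px('side',299.9,338.3,.03);print(p,q,np.degrees(np.arctan2(*(p-q)[1::-1])))
go(.5325,-.032,.045,-167.5);go(.5325,-.032,.0075,-167.5)"
```

```text
[ 0.54543833 -0.03215191  0.03      ] [ 0.53212843 -0.0337446   0.03      ] 6.823651220332717
shift [-0.0018  0.002   0.0565] rot [ -0.07  -0.19 -38.  ] | tcp [ 0.5302 -0.0329  0.2795] [-1.7988e+02 -1.6000e-01  1.5450e+02] t 11.5 F [ 0.1 -0.5  0.4] w 0.0874 gf 0.0
shift [-0.002  0.002  0.094] rot [ -0.07  -0.19 -38.  ] | tcp [ 0.5302 -0.0329  0.2795] [-1.7988e+02 -1.6000e-01  1.5450e+02] t 11.5 F [ 0.1 -0.5  0.4] w 0.0874 gf 0.0
```

```bash
python3 -m pendant '[[[-0.002,0.002,0.02,0,0,-41.5,1],[-0.002,0.002,0.03,0,0,-41.5,1],[-0.002,0.002,0.04,0,0,-41.5,1],[-0.002,0.002,0.04,0,0,-41.5,1],[-0.002,0.002,0.04,0,0,-41.5,1]]]'
python3 -m pendant '[[[0,0,0.0,0,0,0,1],[0,0,0,0,0,0,1]]]'
python3 -c "
from h import *
go(.5325,-.032,.0075,-164)"
```

```text
time_s: 12.0
tcp_pos: [0.5324, -0.033, 0.2406]
eef_rot: [180.0, -0.1, -163.7]
contact_force: [0.2, -0.4, 0.4]
gripper_width: 0.0879
gripper_force: 0.0
time_s: 12.2
tcp_pos: [0.5331, -0.0325, 0.2411]
eef_rot: [180.0, -0.0, -164.3]
contact_force: [0.7, 0.3, 0.2]
gripper_width: 0.0877
gripper_force: 0.0
shift [0.0004 0.0006 0.0556] rot [ 0.01 -0.01 -0.27] | tcp [ 0.5331 -0.0325  0.2411] [ 1.7999e+02 -1.0000e-02 -1.6427e+02] t 12.2 F [0.7 0.3 0.2] w 0.0877 gf 0.0
```

```bash
python3 -m pendant '[[[0.0004,0.0005,0.03,0,0,0,1],[0.0004,0.0005,0.05,0,0,0,1],[0.0004,0.0005,0.0556,0,0,0,1],[0.0004,0.0005,0.0556,0,0,0,1],[0.0004,0.0005,0.0556,0,0,0,-1]]]' 30
python3 -m pendant '[[[0,0,0.0,0,0,0,-1],[0,0,0,0,0,0,-1],[0,0,0,0,0,0,-1],[0,0,0,0,0,0,-1],[0,0,0,0,0,0,-1]]]'
python3 -m pendant '[[[0,0,0.0,0,0,0,-1],[0,0,0,0,0,0,-1],[0,0,0,0,0,0,-1],[0,0,0,0,0,0,-1],[0,0,0,0,0,0,-1]]]'
python3 -c "
from h import *
go(.5325,-.032,.0075,-164)"
```

```text
time_s: 12.7
tcp_pos: [0.5336, -0.0314, 0.1862]
eef_rot: [-180.0, 0.0, -164.1]
contact_force: [0.2, 0.5, 0.1]
gripper_width: 0.0836
gripper_force: 0.0
time_s: 13.2
tcp_pos: [0.5333, -0.0313, 0.1856]
eef_rot: [180.0, 0.0, -164.0]
contact_force: [-0.4, 0.3, 0.4]
gripper_width: 0.045
gripper_force: 0.0
time_s: 13.7
tcp_pos: [0.5333, -0.0313, 0.1854]
eef_rot: [180.0, 0.0, -164.0]
contact_force: [0.6, 1.6, 0.7]
gripper_width: 0.0274
gripper_force: 30.0
shift [ 0.0009 -0.0004 -0.0001] rot [ 0.  0. -0.] | tcp [ 0.5333 -0.0313  0.1854] [ 180.    0. -164.] t 13.7 F [0.6 1.6 0.7] w 0.0274 gf 30.0
```

```bash
python3 -m pendant '[[[0,0,-0.05,0,0,0,-1],[0,0,-0.1,0,0,0,-1],[0,0,-0.13,0,0,0,-1],[0,0,-0.13,0,0,0,-1]]]'
python3 -c "
from h import *
go(.475,-.3603,.13,154.5)"
```

```text
time_s: 14.1
tcp_pos: [0.5346, -0.0312, 0.3204]
eef_rot: [-180.0, 0.5, -164.0]
contact_force: [0.1, 0.1, -0.6]
gripper_width: 0.0279
gripper_force: 30.0
shift [ 0.1484 -0.2998  0.0114] rot [ 0.13  0.49 41.54] | tcp [ 0.5346 -0.0312  0.3204] [-179.95    0.49 -163.96] t 14.1 F [ 0.1  0.1 -0.6] w 0.0279 gf 30.0
```

```bash
python3 -m pendant '[[[0.15,-0.3,0.008,0,0,41.5,-1],[0.15,-0.3,0.008,0,0,41.5,-1],[0.15,-0.3,0.008,0,0,41.5,-1],[0.15,-0.3,0.008,0,0,41.5,-1],[0.15,-0.3,0.008,0,0,41.5,-1]]]'
python3 -c "
from h import *
go(.475,-.3603,.13,154.5)"
```

```text
time_s: 14.6
tcp_pos: [0.4866, -0.2788, 0.309]
eef_rot: [180.0, -0.0, 154.2]
contact_force: [1.6, 0.4, 0.3]
gripper_width: 0.0277
gripper_force: 30.0
shift [-0.0251 -0.0784  0.001 ] rot [ 0.   -0.02 -0.33] | tcp [ 0.4866 -0.2788  0.309 ] [ 1.8000e+02 -2.0000e-02  1.5417e+02] t 14.6 F [1.6 0.4 0.3] w 0.0277 gf 30.0
```

```bash
python3 -m pendant '[[[-0.025,-0.078,0.0,0,0,0,-1],[-0.025,-0.078,0.0,0,0,0,-1],[-0.025,-0.078,0.03,0,0,0,-1],[-0.025,-0.078,0.04,0,0,0,-1],[-0.025,-0.078,0.04,0,0,0,-1]]]'
python3 -m pendant '[[[0,0,0,0,0,0,-1],[0,0,0,0,0,0,-1]]]'
python3 - <<'E'
from h import *
import cv2
go(.475,-.3603,.0725,154.5)
a=r.capture("top");b=r.capture("side")
print(pj("top",np.r_[mw(-.024,.048),.065]),pj("side",np.r_[mw(-.024,.048),.075]))
M=np.zeros((600,800,3),np.uint8)
M[:,:400]=cv2.resize(a[250:325,390:440],(400,600),interpolation=2)
M[:,400:]=cv2.resize(b[160:235,375:425],(400,600),interpolation=2)
cv2.imwrite("pics/m7.png",M[:,:,::-1])
E
```

```text
time_s: 15.1
tcp_pos: [0.4755, -0.3577, 0.2672]
eef_rot: [-180.0, -0.3, 154.5]
contact_force: [-0.6, -0.3, 0.0]
gripper_width: 0.0274
gripper_force: 30.0
time_s: 15.3
tcp_pos: [0.4771, -0.3577, 0.2706]
eef_rot: [-180.0, 0.1, 154.6]
contact_force: [0.3, -1.0, 0.2]
gripper_width: 0.0273
gripper_force: 30.0
shift [ 0.0008 -0.0033  0.0201] rot [-0.01  0.08  0.09] | tcp [ 0.4771 -0.3577  0.2706] [-1.7999e+02  8.0000e-02  1.5459e+02] t 15.3 F [ 0.3 -1.   0.2] w 0.0273 gf 30.0
[415.7517977  289.01209012] [400.63594281 206.07452891]
```

View pics/m7.png

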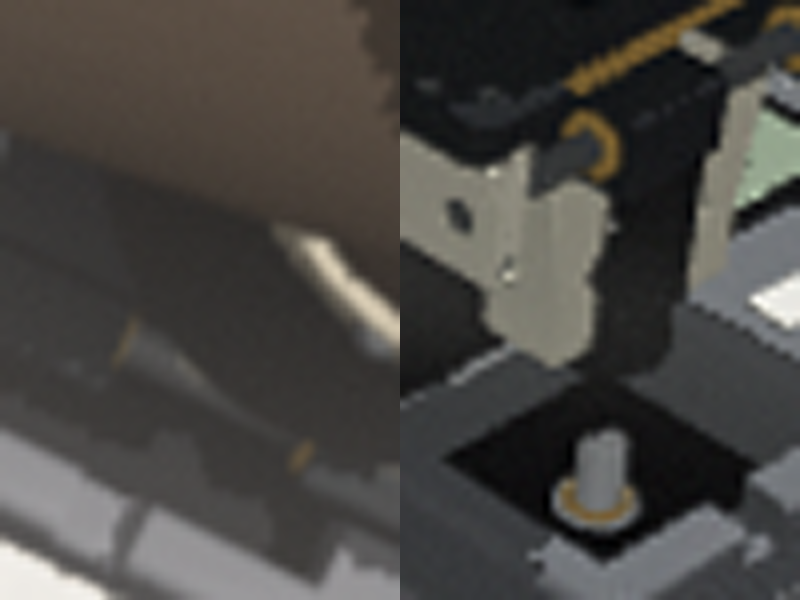

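The side view shows the knob held above the spindle, which is at crop (600,470). I align, then lower while watching the force.

```bash
python3 -m pendant '[[[0.0008,-0.0033,0.015,0,0,0,-1],[0.0008,-0.0033,0.026,0,0,0,-1],[0.0008,-0.0033,0.026,0,0,0,-1],[0.0008,-0.0033,0.026,0,0,0,-1]]]'
python3 -c "
from h import *
go(.475,-.3603,.0464,154.5)"
python3 -m pendant '[[[0,0,0.002,0,0,0,-1],[0,0,0.004,0,0,0,-1],[0,0,0.006,0,0,0,-1],[0,0,0.008,0,0,0,-1],[0,0,0.008,0,0,0,-1]]]'
python3 -c "
from h import *
go(.475,-.3603,.0464,154.5)"
```

```text
time_s: 15.8
tcp_pos: [0.4744, -0.3607, 0.2435]
eef_rot: [-180.0, -0.0, 154.5]
contact_force: [0.8, 0.1, 0.5]
gripper_width: 0.028
gripper_force: 30.0
shift [-0.0004  0.0007  0.0191] rot [-0.01 -0.03  0.02] | tcp [ 0.4744 -0.3607  0.2435] [-1.7999e+02 -3.0000e-02  1.5452e+02] t 15.8 F [0.8 0.1 0.5] w 0.028 gf 30.0
time_s: 16.3
tcp_pos: [0.4746, -0.361, 0.2355]
eef_rot: [-180.0, 0.1, 154.5]
contact_force: [0.6, -1.4, -1.6]
gripper_width: 0.0278
gripper_force: 30.0
shift [-0.      0.0008  0.0111] rot [-0.    0.06  0.01] | tcp [ 0.4746 -0.361   0.2355] [-1.8000e+02  6.0000e-02  1.5451e+02] t 16.3 F [ 0.6 -1.4 -1.6] w 0.0278 gf 30.0
```

```bash
python3 -m pendant '[[[0,0,0.002,0,0,0,-1],[0,0,0.004,0,0,0,-1],[0,0,0.006,0,0,0,-1],[0,0,0.006,0,0,0,-1]]]'
python3 -c "
from h import *
s=r.get_state();print(s['moment'])
go(.475,-.3603,.0464,154.5)"
```

```text
time_s: 16.7
tcp_pos: [0.4746, -0.361, 0.2294]
eef_rot: [-180.0, 0.1, 154.5]
contact_force: [3.5, -2.4, -0.2]
gripper_width: 0.0278
gripper_force: 30.0
[-1.07132952 -1.28789537  0.0285141 ]
shift [-0.      0.0008  0.005 ] rot [-0.    0.06  0.01] | tcp [ 0.4746 -0.361   0.2294] [-1.8000e+02  6.0000e-02  1.5451e+02] t 16.7 F [ 3.5 -2.4 -0.2] w 0.0278 gf 30.0
```

```bash
python3 -m pendant '[[[-0.0007,0,0.001,0,0,0,-1],[-0.0007,0,0.003,0,0,0,-1],[-0.0007,0,0.004,0,0,0,-1],[-0.0007,0,0.004,0,0,0,-1]]]'
python3 -c "
from h import *
s=r.get_state();print(s['moment'])
go(.475,-.3603,.0464,154.5)"
```

```text
time_s: 17.1
tcp_pos: [0.4749, -0.3612, 0.2253]
eef_rot: [180.0, -0.0, 154.5]
contact_force: [3.0, -1.5, 0.2]
gripper_width: 0.0272
gripper_force: 30.0
[-0.83019254 -1.04175968 -0.05407748]
shift [0.0003 0.0008 0.0009] rot [ 0.   -0.   -0.01] | tcp [ 0.4749 -0.3612  0.2253] [180.    -0.   154.49] t 17.1 F [ 3.  -1.5  0.2] w 0.0272 gf 30.0
```

```bash
python3 -m pendant '[[[-0.0007,0,0.001,0,0,0,-1],[-0.0007,0,0.002,0,0,0,-1],[-0.0007,0,0.003,0,0,0,-1],[-0.0007,0,0.003,0,0,0,-1]]]'
python3 -m pendant '[[[0,0,0.001,0,0,0,-1],[0,0,0.0015,0,0,0,-1],[0,0,0.0015,0,0,0,-1]]]'
python3 -c "
from h import *
s=r.get_state();print(s['moment'])
go(.475,-.3603,.0464,154.5)"
```

```text
time_s: 17.5
tcp_pos: [0.4752, -0.3613, 0.2224]
eef_rot: [-180.0, -0.0, 154.5]
contact_force: [-0.8, 1.3, 4.8]
gripper_width: 0.0277
gripper_force: 30.0
time_s: 17.8
tcp_pos: [0.4752, -0.3613, 0.2211]
eef_rot: [-180.0, -0.0, 154.5]
contact_force: [-1.8, 0.9, 6.1]
gripper_width: 0.0278
gripper_force: 30.0
[ 0.40845559  0.35211314 -0.04881097]
shift [ 0.0006  0.0008 -0.0033] rot [-0.   -0.04 -0.  ] | tcp [ 0.4752 -0.3613  0.2211] [-1.800e+02 -4.000e-02  1.545e+02] t 17.8 F [-1.8  0.9  6.1] w 0.0278 gf 30.0
```

```bash
python3 -m pendant '[[[0,0,0.001,0,0,0,-1],[0,0,0.002,0,0,0,-1],[0,0,0.002,0,0,0,-1],[0,0,0.002,0,0,0,-1]]]' 50
python3 -m pendant '[[[0,0,0.0005,0,0,0,-1],[0,0,0.0008,0,0,0,-1],[0,0,0.0008,0,0,0,-1]]]'
python3 - <<'E'
from h import *
import cv2
go(.475,-.3603,.0464,154.5)
a=r.capture("top");b=r.capture("side")
M=np.zeros((600,800,3),np.uint8)
M[:,:400]=cv2.resize(a[150:390,220:380],(400,600),interpolation=2)
M[:,400:]=cv2.resize(b[140:260,350:430],(400,600),interpolation=2)
cv2.imwrite("pics/m8.png",M[:,:,::-1])
E
```

```text
time_s: 18.2
tcp_pos: [0.4752, -0.3613, 0.2202]
eef_rot: [-180.0, -0.0, 154.5]
contact_force: [-2.8, 4.9, 14.0]
gripper_width: 0.027
gripper_force: 50.0
time_s: 18.5
tcp_pos: [0.4752, -0.3613, 0.22]
eef_rot: [-180.0, 0.0, 154.5]
contact_force: [-3.8, 4.9, 21.2]
gripper_width: 0.0276
gripper_force: 50.0
shift [ 0.0006  0.0008 -0.0044] rot [-0.02  0.    0.03] | tcp [ 0.4752 -0.3613  0.22  ] [-179.98    0.    154.53] t 18.5 F [-3.8  4.9 21.2] w 0.0276 gf 50.0
```

View pics/m8.png

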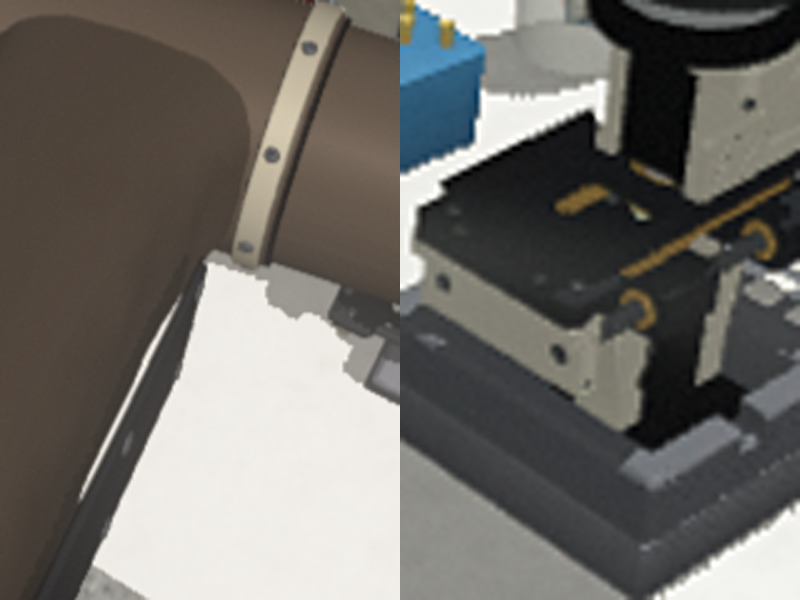

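The arm has reached the hard stop at TCP z 0.220, where the geometry predicts it. The cover is still folded back behind the gripper, and the grip is 50 N. I hand it in.

```bash
python3 -c "
from plant import r
print(r.close_job())"
```

```text
the job is handed in; nothing more can be done
None
```

I handed the job in at about 18.6 s of the 72 s limit, and no verdict came back: the cover is folded past upright, the screwdriver lies on the bench, and by position and force readings the knob is home on the spindle, gripped with 50 N and pressed to its stop.

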